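# Unload a freezer-tape holder and hold its spring brake open for the new roll

## Robot

A 7-joint arm with a two-finger parallel gripper is mounted at the origin on a cart in front of the work surface, level with it; the furniture and walls round the work are solid. World frame = base frame: x ahead of the robot, y to its left, z up, the work surface at z = 0. Lengths are in m, angles in rad, forces in N, time in s.
With the tool pointing down it reaches from about 0.4 to 0.85 m from the base axis. Payload 10.4 kg.
Tool frame: the origin (TCP) lies between the finger pads; the fingertips stand 14 mm ahead of it and the grasp point (between the pads) lies 5 mm behind it (r.finger_overhang is the z of the fingertips in the tool frame, in m); z points along the fingers, y is the line along which they close (so a half turn about z gives the same grasp; the last joint's range is limited). The gripper opens to 87 mm and grips with 3 to 60 N. Pads are 19 mm wide; open, the fingers measure 117 mm over their backs; the gripper's body (75 mm by 190 mm) begins 51 mm behind the grasp point.
Start: joints at [-1.234, 0.332, -0.065, 1.46, 0.022, 1.35, -0.088], TCP at [0.22, 0.585, 0.237] pointing down, gripper open.
Joint ranges: [-2.6, 2.6], [-0.5, 2.12], [-1.47, 1.34], [0.16, 2.42], [-1.27, 4.41], [0.06, 2.06], [-2.6, 2.6]. Speed limits (rad/s): [2.22, 2.22, 2.79, 2.79, 3.14, 3.14, 3.14].

## Interface

Orientations are given as a unit quaternion [x, y, z, w].
In Python, from bench import r, optics gives the robot as it stands.
- The arm moves only by the shell command python3 -m pendant 'ROWS' [FORCE]. ROWS is JSON, a list of rows, each a list of 7 numbers: the closure, from -1 (fully open) to 1 (shut), then the shift along the tool's x, y, z scaled (see below), then the turn, a rotation vector about the tool's x, y, z scaled (see below). In form: [[grip, x, y, z, rx, ry, rz], ...]. A call has 1 to 8 rows; each row is the pose to reach, as a shift and turn from the pose commanded when the call began, along the tool's axes at that moment; what a row does not reach only later rows make up. The controller multiplies each number of a shift by 0.3 m and each number of a turn by 120 degrees. A row lasts 1/8 s, in which the tool goes at most 62.5 mm and 10.7 degrees, less where a joint would pass 70% of its speed; a pose out of reach is approached as far as the arm can. A call with a number of a shift or a turn outside -1 to 1 is refused whole. A call with a gripper value outside its range is refused whole. The fingers move at their own pace and stop on an object; FORCE is the grip in N (left out, the last holds). Time passes only in rows, so rows that repeat a pose let the fingers close. It gives the time, the measured TCP pose, the force, the opening and the grip force at its end, in the units of the state.
- r.read_state(): the state, without advancing time (a new reading comes with each control period).
- optics.camera(name): name is "scene" or "top" or "wrist"; returns a dict with "pixels" (480x640x3 uint8, red, green, blue), "vfov" (degrees; the focal length in pixels is half the picture's height over the tangent of half this angle, whatever the lens; pixels are square), "cx", "cy" (the principal point, pixels), "rvec" (rotation vector, rad) and "tvec" (3), from world to camera coordinates, as OpenCV has them. Camera axes: x right, y down, z forward; pixel columns grow to the right and rows downward; lengths in m; the calibration is good to about 2 mm. A picture is of the moment at which its call begins. There is no depth.
- r.close_job(): hands the job in; it is judged then, once.
The state is a dict: "time": time; "joint_positions": joint angles; "joint_vel": joint speeds; "joint_torque": joint torques, N m; "ee_pos": TCP position; "eef_rot": TCP orientation; "ft_force": force on the tool from outside, world axes, zero at the start; "torque": the same for the moment, N m; "width": finger opening in m; "grip_force": force on a finger pad.
Only numpy, scipy, OpenCV 4.12 (cv2) and the standard library are available. Lean on these libraries where they do the work, as an engineer would, in place of code of your own. Each camera call takes 0.05 s, during which the arm holds its last target. There are 200 camera calls.

## Task

The freezer tape needs changing. Slide the part-used roll up off the holder's spindle and lay it flat on the bare worktop, clear of the holder; then draw the holder's spring brake (the slide with the black pull tab) out until its white pointer line is in line with the red full-roll line, and finish still holding it there with the gripper so that I can drop the new roll on. Leave the new roll, jam jar and pen where they are.

Things in the scene. Friction and masses are not known exactly. Their poses are not given: they have to be found in the camera images.
- holder: White tape holder, stuck to the worktop. Origin: on the worktop under its upright spindle; z up. Its brake slides out along its own -x. Base: 46 mm radius about the spindle, 62 mm wide tongue to x = -131 mm, top at z = 16 mm. Grey hub flange (radius 21, top z = 24 mm) carries the roll. Steel tear-off blade, 40 mm wide, 33 mm high, at x = +43 mm. Guide rails at y = +-15.5 mm, top z = 24 mm.
- brake (a joint): Travel of the spring brake (m), growing as it is drawn out. About 0 with its orange shoe on the part-used roll; -0.008 at its inner stop, where the spring takes it once the roll is off; +0.020 with the white pointer level with the red line; +0.032 at its outer stop. The spring pulls inward: 5 N at the inner stop, 7 N at 0, 11 N at the red line, 14 N at the outer stop; it returns when let go.
- brake_tab (a point): Middle of the top (z = 64 mm) of the brake's black upright pull tab; moves with the brake. The tab is 12 mm thick along the holder's x, 30 mm wide along its y, and stands free from z = 24 to 64 mm; at joint 0 it is at x = -94 mm in the holder's frame. The shoe (30 mm wide, top z = 48 mm) ends 54 mm nearer the spindle: room for a finger on either side of the tab.
- brake_pointer (a point): Middle of the white pointer line across the black bar of the brake, z = 24.5 mm (moves with the brake).
- full_roll_line (a point): Middle of the red full-roll line painted on the two guide rails, on the slide's axis at x = -70 mm in the holder's frame, z = 24.5 mm; fixed. (The black ticks at x = -50 and -60 mm are for smaller rolls.) The brake is at its mark when brake_pointer meets this point.
- spindle_tip (a point): Rounded tip of the steel spindle, 72 mm above the worktop; the spindle is 20 mm in diameter.
- used_roll: Part-used roll of cream masking tape on the spindle: outer diameter 50 mm, core hole 26 mm, 24 mm high, about 40 g. Origin: centre of its underside, z along its axis; on the spindle its underside is at z = 24 mm, and the shoe presses it up to 3 mm off the spindle's axis. Grip it from above across its outside, fingers along the holder's y.
- used_roll_mid (a point): Centre of the part-used roll, 12 mm above its underside.
- new_roll: New roll of cream masking tape lying flat on the worktop: outer diameter 70 mm, hole 26 mm, 24 mm high. Origin: centre of its underside. To be left alone.
- jam_jar: Jam jar with a white lid, 68 mm in diameter, 84 mm high, loose on the worktop. Origin: centre of its underside. To be left alone.
- pen: Black pen lying on the worktop, 145 mm long along its y, 12 mm wide, 9 mm high. Origin: centre of its underside. To be left alone.
- board: Fixed wooden chopping board, 200 x 300 x 21 mm (x, y, z), on the left, with a lemon on it. Origin: centre of its underside. Not bare worktop; between it and the holder the worktop is bare but for the things listed here.
Things that resemble listed ones, but are neither listed nor needed, are in the scene too. What is shaped like the used_roll but turquoise is not meant.

How it is judged:
On the way, in this order (a step that is already met when the one before it is completed fails the run):
1. the part-used roll has been slid up off the spindle and is held in the fingers, its underside above the spindle's tip (height (world z) of used_roll_mid above 0.084 m and contact force between the fingers and used_roll above 1 N), for 0.05 s.
2. the part-used roll lies flat on the bare worktop, let go and clear of the holder (height (world z) of used_roll_mid below 0.015 m and angle between the z axis of used_roll and the z axis of holder, either way round below 0.1 rad and contact force between the fingers and used_roll below 0.1 N and contact force between used_roll and holder below 0.1 N), for 0.2 s.
3. the brake has been drawn out by the fingers to the red line (value of joint brake between 0.0165 and 0.0235 m and contact force between the fingers and holder above 3 N), for 0.2 s.
At the end, for the whole second after the job is handed in: The fingers alone hold the brake with its pointer within 3.5 mm of the red line; the part-used roll lies still and flat (0.1 rad) on the bare worktop, touching neither fingers nor holder; new roll, jam jar and pen are within 15 mm of where they stood (all of step 2 and all of step 3 and contact force between anything else and used_roll above 0.1 N and linear speed of used_roll below 0.02 m/s and distance of each of new_roll, jam_jar, pen from where it was at the start of the episode below 0.015 m); the arm keeps its last pose, push and grip.
It fails at once if the new roll, jam jar or pen is shifted by more than 15 mm (distance of any of new_roll, jam_jar, pen from where it was at the start of the episode above 0.015 m).
It also fails if it takes over 48 s, if anything falls off the work surface, if the arm or the gripper's body presses on something with over 40 N, if the wrist force passes 120 N, or if a joint passes its speed limit or range.

## Working session

There is one attempt and no reset: what is moved stays moved. The work goes in short steps, Python scripts to look and compute and a shell command to move; the robot and the scene stay as the last step left them, time stands still between calls to the robot, and variables do not carry over. Pictures are saved under pics/ and viewed, at most 10 in all, crops included, and the job is handed in when it is done.

```bash
mkdir -p pics; ls; python3 - <<'E'
from bench import r, optics
import cv2
for n in("scene","top"):
    c=optics.camera(n); cv2.imwrite(f"pics/{n}0.png",c["pixels"][:,:,::-1])
    print(n,c["vfov"],c["cx"],c["cy"],c["rvec"],c["tvec"])
print(r.read_state())
E
```

```text
pics
scene 45.96609269156087 331.7302192311431 243.7524881906883 [ 1.94239628 -0.47399621  0.33753421] [-0.33895161  0.24539973  1.04600523]
top 57.89008492511741 320.2451809940389 243.31020132585496 [ 2.20923784 -2.191955    0.12302676] [0.23538882 0.56266536 0.9293646 ]
{'time': 0.1, 'joint_positions': array([-1.23361918,  0.33279165, -0.06468772,  1.46082516,  0.02162654,
        1.34985408, -0.08848559]), 'joint_vel': array([-5.35434878e-04, -1.38539120e-03,  4.74159901e-04, -1.62679412e-03,
       -2.06492209e-05,  1.14379311e-03,  1.40223919e-04]), 'joint_torque': array([ 9.20395505e-04, -6.24540067e+01,  2.41550419e-02, -3.90718496e+01,
       -6.13964838e-02,  3.65295983e-02,  5.92139918e-05]), 'ee_pos': array([0.21995148, 0.58469928, 0.23585944]), 'eef_rot': array([ 1.78906552e-01,  9.83865893e-01, -5.87403675e-04, -6.59191309e-05]), 'ft_force': array([ 0.31277269,  0.21935748, -0.11884919]), 'torque': array([-0.02608167,  0.02058115, -0.01700533]), 'grip_force': 0.0, 'width': 0.08699578712929375}
```

View pics/top0.png

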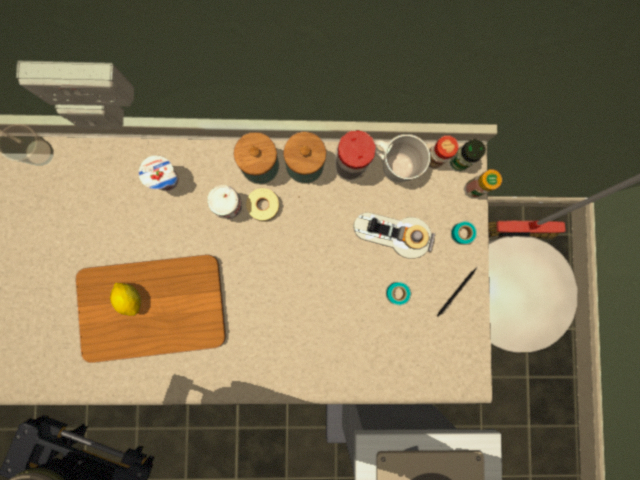

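View pics/scene0.png

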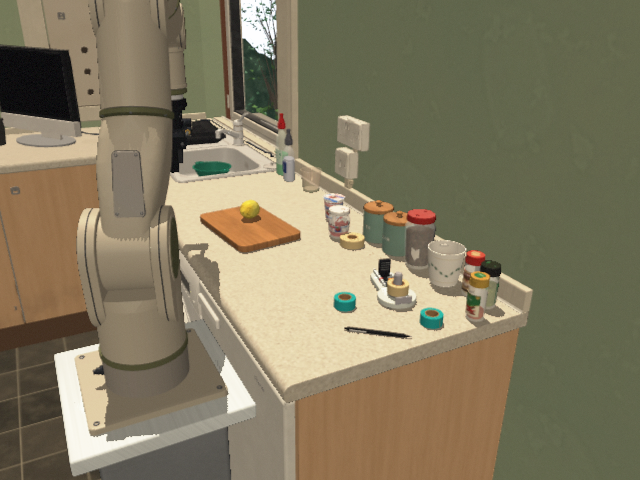

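The top view shows the holder at about (405,235), with the tab at (380,227) and the blade at (432,243). There are three rings near it: the cream one on the spindle at (417,237), and turquoise ones at (399,293) and (464,233). The new roll, larger and cream, is at (264,204). The ring at (417,237) fits used_roll because it is cream and on the spindle. I'll confirm that in a crop.

```bash
cat > h.py <<'E'
import numpy as np, cv2
from scipy.spatial.transform import Rotation as R
from bench import r, optics
def K(c):
    f=240/np.tan(np.radians(c["vfov"]/2)); return np.array([[f,0,c["cx"]],[0,f,c["cy"]],[0,0,1.]])
def back(c,u,v,z):
    M=cv2.Rodrigues(np.array(c["rvec"],float))[0]; t=np.array(c["tvec"],float)
    o=-M.T@t; d=M.T@np.linalg.inv(K(c))@[u,v,1]; return o+d*(z-o[2])/d[2]
def proj(c,P): return cv2.projectPoints(np.array(P,float).reshape(-1,3),np.array(c["rvec"],float),np.array(c["tvec"],float),K(c),None)[0][:,0]
def crop(c,x0,y0,w,h,s,name): cv2.imwrite(f"pics/{name}.png",cv2.resize(c["pixels"][y0:y0+h,x0:x0+w,::-1],None,fx=s,fy=s,interpolation=cv2.INTER_CUBIC))
def shift(target):  # world delta to tool units
    s=r.read_state(); Q=R.from_quat(s["eef_rot"]); return Q.inv().apply(np.array(target)-s["ee_pos"])/0.3
E
python3 - <<'E'
from h import *
c=optics.camera("top"); crop(c,345,195,130,97,6,"crop0")
for n,u,v,z in [("tip",417,237,.06),("roll",417,237,.048),("tab",380,227,.064),("jar",223,201,.084),("new",264,204,.024),("turq",399,293,.024),("turq2",464,233,.024),("board_r",222,300,.021),("pen",457,293,.009),("mug",407,158,.08)]: print(n,back(c,u,v,z).round(4))
E
```

```text
tip [0.5727 0.0382 0.06  ]
roll [0.5738 0.035  0.048 ]
tab [0.5925 0.1169 0.064 ]
jar [0.6397 0.4396 0.084 ]
new [0.6446 0.3626 0.024 ]
turq [0.4542 0.0692 0.024 ]
turq2 [ 0.5859 -0.0754  0.024 ]
board_r [0.4374 0.4487 0.021 ]
pen [ 0.4543 -0.0629  0.009 ]
mug [0.7356 0.0627 0.08  ]
```

View pics/crop0.png

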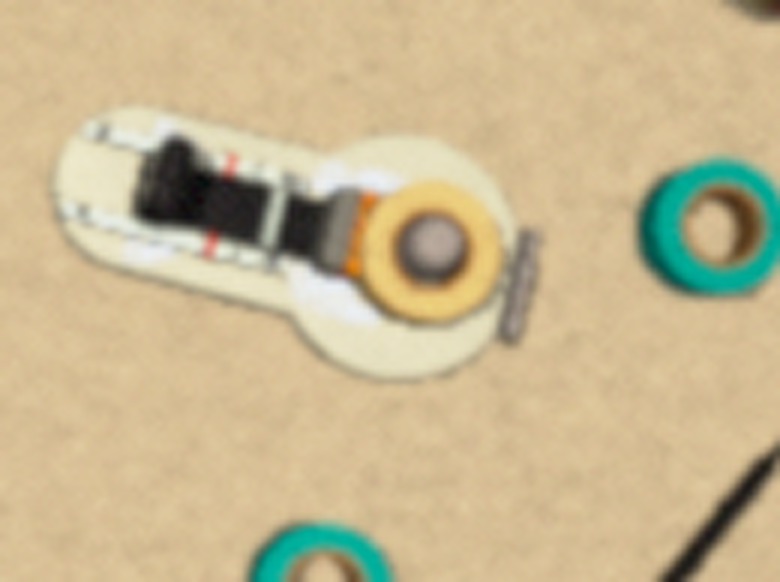

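The crop confirms it. The cream roll on the spindle is at crop (431,252), with the orange shoe pressing on its left side. The red line ends are at (231,163) and (211,243), the white pointer at (275,222), the tab top near (165,185) and the blade near (521,287). Next I'll fit the holder pose.

```bash
cat > pose.py <<'E'
from h import *
from scipy.optimize import least_squares
c=optics.camera("top")
pts=[((-70,15.5,24.5),(231,163)),((-70,-15.5,24.5),(211,243)),((-50,0,24.5),(275,222)),((0,0,70),(434,246)),((43,20,33),(532,232)),((43,-20,33),(512,342)),((-131,0,16),(53,194)),((-94,0,64),(166,182))]
P=np.array([p for p,_ in pts])/1000.; U=np.array([[345+(x+.5)/6-.5,195+(y+.5)/6-.5] for _,(x,y) in pts])
W=lambda q:R.from_euler('z',q[2]).apply(P)+[q[0],q[1],0]
f=lambda q:(proj(c,W(q))-U).ravel()
s=least_squares(f,[.57,.035,-1.3],loss='soft_l1'); q=s.x
if __name__=="__main__":
    print(q,f(q).reshape(-1,2).round(2).tolist())
    H=R.from_euler('z',q[2]).as_matrix(); print("xaxis",H[:,0],"yaxis",H[:,1])
    o=np.array([q[0],q[1],0]); u,v=345+431.5/6-.5,195+252.5/6-.5
    print("roll top",back(c,u,v,.048),"tab",o+H@[-.094,0,.064])
    st=r.read_state(); Q=R.from_quat(st["eef_rot"]).as_matrix(); print("tool",Q.round(3).tolist())
    # turn about tool z so tool y is along +-holder y
    for sg in(1,-1):
        t=Q.T@(sg*H[:,1]); print("rz deg",np.degrees(np.arctan2(-t[0],t[1])))
    print("shift to above roll",shift([*back(c,u,v,.048)[:2],.16]))
E
python3 pose.py
```

```text
[ 0.57474332  0.04019953 -1.81202313] [[-0.58, 0.97], [-0.57, 1.34], [-0.7, 0.25], [0.36, -0.0], [0.83, -0.08], [0.02, -0.56], [-0.1, -3.82], [0.82, -0.21]]
xaxis [-0.23889409 -0.97104563 -0.        ] yaxis [ 0.97104563 -0.23889409  0.        ]
roll top [0.57468825 0.03627709 0.048     ] tab [0.59719936 0.13147782 0.064     ]
tool [[-0.936, 0.352, -0.0], [0.352, 0.936, -0.001], [-0.0, -0.001, -1.0]]
rz deg 83.20701816036957
rz deg -96.79298183963043
shift to above roll [-1.75044139 -1.29465765  0.25476135]
```

```bash
sed -i 's/((-131,0,16),(53,194)),//' pose.py; python3 pose.py
python3 -m pendant '[[-1,-0.1,-0.08,0,0,0,0.04],[-1,-0.2,-0.16,0,0,0,0.08],[-1,-0.35,-0.26,0,0,0,0.14],[-1,-0.5,-0.37,0,0,0,0.2],[-1,-0.65,-0.48,0,0,0,0.26],[-1,-0.78,-0.58,0,0,0,0.32],[-1,-0.86,-0.64,0,0,0,0.35],[-1,-0.86,-0.64,0,0,0,0.35]]'
python3 -c "
from h import *
import numpy as np
print(shift([.5735,.036,.18]))"
```

```text
[ 0.57487285  0.04029572 -1.82646803] [[-0.41, 0.49], [-0.6, 0.81], [-0.67, -0.13], [0.31, -0.06], [0.84, 0.17], [-0.22, -0.37], [0.93, -0.9]]
xaxis [-0.25289534 -0.96749364 -0.        ] yaxis [ 0.96749364 -0.25289534  0.        ]
roll top [0.57468825 0.03627709 0.048     ] tab [0.59864501 0.13124012 0.064     ]
tool [[-0.936, 0.352, -0.0], [0.352, 0.936, -0.001], [-0.0, -0.001, -1.0]]
rz deg 84.0372029097759
rz deg -95.96279709022411
shift to above roll [-1.75034807 -1.29514979  0.25484477]
time: 1.25
ee_pos: [0.3951, 0.313, 0.2367]
eef_rot: [0.521, 0.854, 0.0, 0.0]
ft_force: [-0.3, 0.7, 0.3]
width: 0.0869
grip_force: 0.0
[-1.0930938   0.10652923  0.18913297]
```

```bash

python3 -m pendant '[[-1,-0.1,0.01,0,0,0,0.04],[-1,-0.2,0.02,0,0,0,0.08],[-1,-0.37,0.03,0.03,0,0,0.14],[-1,-0.54,0.05,0.06,0,0,0.2],[-1,-0.71,0.06,0.1,0,0,0.26],[-1,-0.86,0.08,0.13,0,0,0.32],[-1,-0.95,0.08,0.14,0,0,0.35],[-1,-0.95,0.08,0.14,0,0,0.35]]'
python3 - <<'E'
from h import *
print(shift([.5735,.036,.18]))
c=optics.camera("wrist"); cv2.imwrite("pics/w1.png",c["pixels"][:,:,::-1])
for p in ([.5749,.0403,.07],[.5747,.0363,.048],[.5749+.0177,.0403+.0677,.0245],[.5986,.1312,.064]): print(proj(c,p))
E
```

```text
time: 2.25
ee_pos: [0.5468, 0.0703, 0.1944]
eef_rot: [0.792, 0.61, -0.0, 0.0]
ft_force: [0.5, 1.0, -0.5]
width: 0.0869
grip_force: 0.0
[-0.08772941  0.11541023  0.04799692]
[[367.06875526 263.67166319]]
[[364.87070063 259.65376882]]
[[363.22206932 165.29118701]]
[[369.80551693 134.5904737 ]]
```

View pics/w1.png

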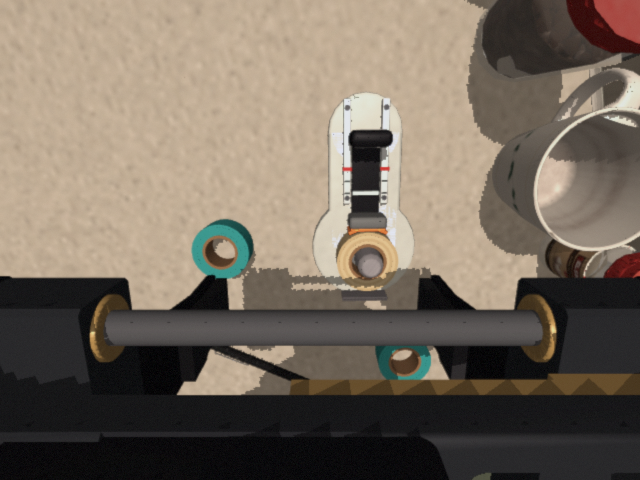

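The wrist view shows the tab top at (371,138), red line ends at (345,169) and (388,168), pointer at (367,193), spindle tip at (370,260) and roll top centre at (367,260). I'll refit the holder from these points.

```bash
cat > pose2.py <<'E'
from h import *
from scipy.optimize import least_squares
c=optics.camera("wrist")
pts=[((-70,15.5,24.5),(385,168.5)),((-70,-15.5,24.5),(348,169)),((-50,0,24.5),(366.5,193.5)),((0,0,71),(371,260)),((-131,0,16),(366,93)),((-94,0,64),(370.5,138))]
P=np.array([p for p,_ in pts])/1000.; U=np.array([p for _,p in pts],float)
W=lambda q:R.from_euler('z',q[2]).apply(P)+[q[0],q[1],0]
f=lambda q:(proj(c,W(q))-U).ravel()
q=least_squares(f,[.57,.035,-1.8],loss='soft_l1').x
print(q,f(q).reshape(-1,2).round(1).tolist())
H=R.from_euler('z',q[2]).as_matrix(); o=np.array([q[0],q[1],0])
rt=back(c,367,260,.048); print("roll",rt,"in holder",H.T@(rt-o),"tab",o+H@[-.094,0,.064])
Q=R.from_quat(r.read_state()["eef_rot"]).as_matrix(); t=Q.T@H[:,1]; print("rz unit",np.degrees(np.arctan2(-t[0],t[1]))/120)
print(shift([*rt[:2],.036]))
E
python3 pose2.py
```

```text
[ 0.57705663  0.03898266 -1.80971324] [[-0.2, -0.1], [-0.8, -0.0], [-0.8, -0.6], [0.5, 7.5], [-0.1, -2.0], [2.1, 0.6]]
roll [0.57596708 0.03773346 0.048     ] in holder [ 0.00147155 -0.00076297  0.048     ] tab [0.59930177 0.13031258 0.064     ]
rz unit -0.006863426636147537
[-0.09042267  0.12642301  0.52868079]
```

```bash

python3 -m pendant '[[-1,-0.05,0.06,0.05,0,0,-0.004],[-1,-0.09,0.125,0.12,0,0,-0.006],[-1,-0.09,0.125,0.24,0,0,-0.006],[-1,-0.09,0.125,0.36,0,0,-0.006],[-1,-0.09,0.125,0.45,0,0,-0.006],[-1,-0.09,0.125,0.51,0,0,-0.006],[-1,-0.09,0.125,0.525,0,0,-0.006],[-1,-0.09,0.125,0.525,0,0,-0.006]]' 15
python3 -m pendant '[[0.1,0,0,0,0,0,0],[0.3,0,0,0,0,0,0],[0.6,0,0,0,0,0,0],[1,0,0,0,0,0,0],[1,0,0,0,0,0,0],[1,0,0,0,0,0,0]]' 15
```

```text
time: 3.35
ee_pos: [0.5762, 0.0374, 0.0377]
eef_rot: [0.787, 0.617, 0.0, 0.0]
ft_force: [1.1, -0.2, 0.3]
width: 0.087
grip_force: 0.0
time: 4.1
ee_pos: [0.5757, 0.0369, 0.0371]
eef_rot: [0.787, 0.616, -0.0, -0.0]
ft_force: [-0.9, -0.1, 1.0]
width: 0.0489
grip_force: 15.0
```

```bash

python3 -m pendant '[[1,0,0,-0.03,0,0,0],[1,0,0,-0.08,0,0,0],[1,0,0,-0.14,0,0,0],[1,0,0,-0.2,0,0,0],[1,0,0,-0.26,0,0,0],[1,0,0,-0.3,0,0,0],[1,0,0,-0.3,0,0,0]]'
python3 - <<'E'
from h import *
print(shift([.47,.24,.127]), shift([.47,.24,.014]))
c=optics.camera("wrist"); cv2.imwrite("pics/w2.png",c["pixels"][:,:,::-1])
E
```

```text
time: 4.97
ee_pos: [0.5763, 0.0369, 0.1281]
eef_rot: [0.787, 0.616, 0.001, 0.0]
ft_force: [0.2, -0.5, -0.5]
width: 0.0486
grip_force: 15.0
[ 0.57215593 -0.5066877   0.00353096] [ 0.57180563 -0.50723868  0.38019706]
```

View pics/w2.png

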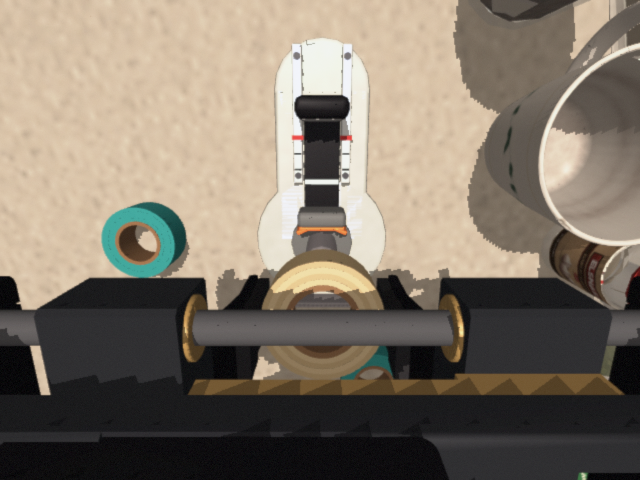

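The wrist view shows the roll level in the fingers at about (325,313), clear of the spindle, and the brake moved to its inner stop. Now I'll carry it to the bare worktop at (0.47, 0.24).

```bash

python3 -m pendant '[[1,0.06,-0.05,0,0,0,0],[1,0.17,-0.15,0,0,0,0],[1,0.3,-0.27,0,0,0,0],[1,0.42,-0.38,0,0,0,0],[1,0.53,-0.47,0.04,0,0,0],[1,0.57,-0.505,0.1,0,0,0],[1,0.57,-0.505,0.2,0,0,0],[1,0.57,-0.505,0.28,0,0,0]]'
python3 -c "
from h import *
print(shift([.47,.24,.016]))"
```

```text
time: 6.02
ee_pos: [0.4688, 0.2391, 0.0412]
eef_rot: [0.787, 0.617, -0.001, -0.0]
ft_force: [0.3, 0.5, -0.3]
width: 0.0484
grip_force: 15.0
[0.00407594 0.00308822 0.08397775]
```

```bash

python3 -m pendant '[[1,0,0,0.03,0,0,0],[1,0,0,0.06,0,0,0],[1,0,0,0.078,0,0,0],[1,0,0,0.082,0,0,0],[1,0,0,0.082,0,0,0]]'
python3 -m pendant '[[0.2,0,0,0,0,0,0],[0.0,0,0,0,0,0,0],[-0.5,0,0,0,0,0,0],[-1,0,0,0,0,0,0],[-1,0,0,0,0,0,0],[-1,0,0,0,0,0,0]]'
```

```text
time: 6.65
ee_pos: [0.47, 0.2394, 0.0188]
eef_rot: [0.787, 0.616, 0.0, -0.0]
ft_force: [0.3, -1.0, -0.5]
width: 0.0485
grip_force: 15.0
time: 7.4
ee_pos: [0.4698, 0.2392, 0.0184]
eef_rot: [0.787, 0.616, 0.0, -0.0]
ft_force: [-0.7, -0.5, 0.9]
width: 0.0804
grip_force: 0.0
```

```bash

python3 -m pendant '[[-1,0,0,-0.05,0,0,0],[-1,0,0,-0.15,0,0,0],[-1,0,0,-0.3,0,0,0],[-1,0,0,-0.42,0,0,0],[-1,0,0,-0.45,0,0,0]]'
python3 - <<'E'
from h import *
H=R.from_euler('z',-1.813).as_matrix(); o=np.array([.576,.0395,0])
tab=o+H@[-.086,0,.064]; print(tab, shift([*tab[:2],.154]), r.read_state()["joint_positions"].round(2))
c=optics.camera("top"); crop(c,300,180,160,120,5,"t3")
E
```

```text
time: 8.02
ee_pos: [0.471, 0.2398, 0.1569]
eef_rot: [0.788, 0.616, 0.002, -0.0]
ft_force: [-0.3, 0.7, -0.8]
width: 0.0866
grip_force: 0.0
[0.59662646 0.12298981 0.064     ] [-0.27730895  0.50004771  0.00987736] [-0.9   0.18  0.38  1.84 -0.07  1.13 -0.74]
```

View pics/t3.png

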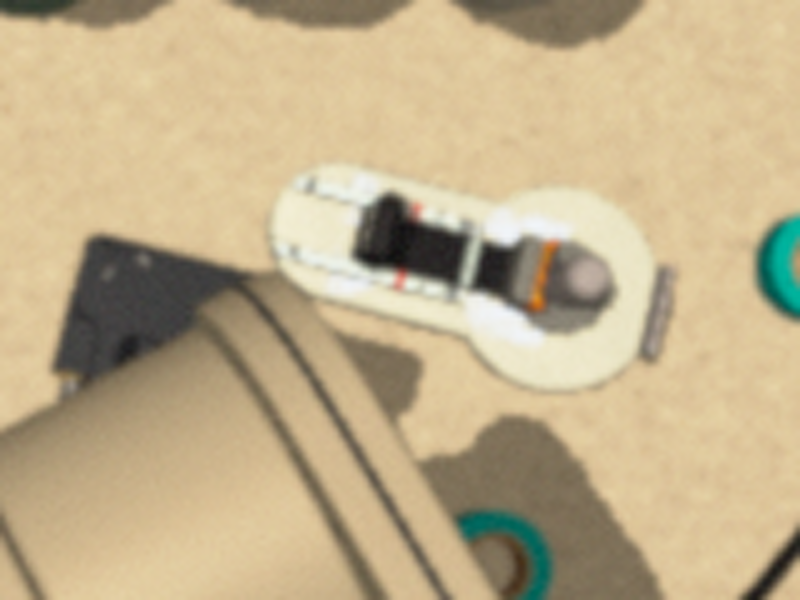

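```bash

python3 -m pendant '[[0,-0.03,0.05,0,0,0,-0.05],[0.08,-0.08,0.14,0,0,0,-0.13],[0.08,-0.13,0.24,0,0,0,-0.21],[0.08,-0.18,0.34,0,0,0,-0.29],[0.08,-0.23,0.43,0,0,0,-0.37],[0.08,-0.26,0.48,0,0,0,-0.45],[0.08,-0.277,0.5,0,0,0,-0.53],[0.08,-0.277,0.5,0,0,0,-0.61]]'
python3 -m pendant '[[0.08,0,0,0,0,0,-0.08],[0.08,0,0,0,0,0,-0.14],[0.08,0,0,0,0,0,-0.14],[0.08,0,0,0,0,0,-0.14]]'
python3 - <<'E'
from h import *
s=r.read_state(); print(s["joint_positions"].round(2),R.from_quat(s["eef_rot"]).as_matrix()[:,1],R.from_euler('z',-1.813).as_matrix()[:,0])
c=optics.camera("wrist"); cv2.imwrite("pics/w4.png",c["pixels"][:,:,::-1])
print(proj(c,[.5966,.123,.064]), c["rvec"],c["tvec"])
E
```

```text
time: 9.07
ee_pos: [0.5952, 0.1214, 0.1522]
eef_rot: [0.263, 0.965, -0.001, -0.001]
ft_force: [0.4, -1.0, -0.7]
width: 0.0402
grip_force: 0.0
time: 9.57
ee_pos: [0.5952, 0.1224, 0.1529]
eef_rot: [0.122, 0.992, -0.0, -0.0]
ft_force: [-0.2, -0.1, -0.7]
width: 0.0399
grip_force: 0.0
[-0.48  0.35  0.25  1.63 -0.09  1.17  1.12] [ 2.43000742e-01  9.70026026e-01 -3.84244153e-04] [-0.23984256 -0.9708118  -0.        ]
[[325.50099421 250.78933651]] [-2.30599926 -1.80199231 -0.23640788] [-0.26171868 -0.54029118  0.16783402]
```

View pics/w4.png

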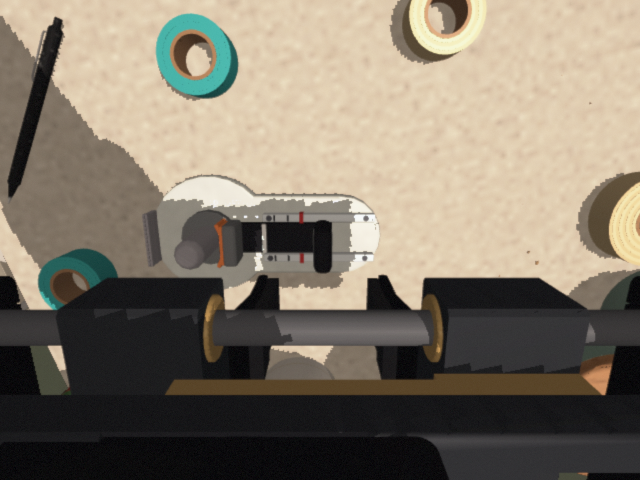

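The wrist view shows the roll flat on the bare worktop at (447,12), and the tab top at (323,247). The fingers are open on both sides of the tab's line.

```bash
python3 - <<'E'
from h import *
c=optics.camera("wrist"); t=back(c,323,247,.064); print(t, shift([*t[:2],.044]))
E
```

```text
[0.59385116 0.1220925  0.064     ] [ 0.00410982 -0.00258085  0.36386968]
```

```bash

python3 -m pendant '[[0.08,0.004,0,0.05,0,0,0],[0.08,0.004,0,0.14,0,0,0],[0.08,0.004,0,0.23,0,0,0],[0.08,0.004,0,0.3,0,0,0],[0.08,0.004,0,0.345,0,0,0],[0.08,0.004,0,0.36,0,0,0],[0.08,0.004,0,0.36,0,0,0]]'
python3 -m pendant '[[0.4,0,0,0,0,0,0],[0.7,0,0,0,0,0,0],[1,0,0,0,0,0,0],[1,0,0,0,0,0,0],[1,0,0,0,0,0,0]]' 35
```

```text
time: 10.55
ee_pos: [0.5944, 0.1229, 0.0456]
eef_rot: [0.121, 0.993, 0.0, 0.0]
ft_force: [0.4, -0.2, 0.6]
width: 0.0403
grip_force: 0.0
time: 11.18
ee_pos: [0.5943, 0.1224, 0.0456]
eef_rot: [0.121, 0.993, -0.0, 0.0]
ft_force: [-0.9, -2.8, 3.0]
width: 0.0121
grip_force: 35.0
```

```bash

python3 -m pendant '[[1,0,0.01,0,0,0,0],[1,0,0.025,0,0,0,0],[1,0,0.045,0,0,0,0],[1,0,0.065,0,0,0,0],[1,0,0.08,0,0,0,0],[1,0,0.09,0,0,0,0],[1,0,0.092,0,0,0,0],[1,0,0.092,0,0,0,0]]'
python3 - <<'E'
from h import *
c=optics.camera("wrist"); crop(c,200,180,200,120,4,"w5")
E
```

```text
time: 12.18
ee_pos: [0.6005, 0.1469, 0.0455]
eef_rot: [0.122, 0.993, -0.002, -0.001]
ft_force: [-5.9, -8.6, 7.5]
width: 0.0118
grip_force: 35.0
```

View pics/w5.png

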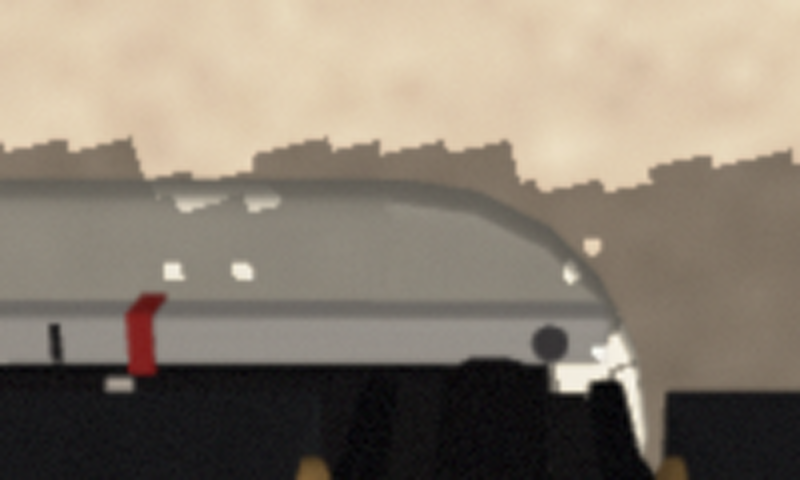

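The crop shows the red line's lower end at (143,375) and the white pointer at (119,385). With the tick spacing at 86 px per 10 mm, the brake is about 2.8 mm short, so it needs a little more pull.

```bash

python3 -m pendant '[[1,0,0.005,0,0,0,0],[1,0,0.01,0,0,0,0],[1,0,0.01,0,0,0,0],[1,0,0.01,0,0,0,0],[1,0,0.01,0,0,0,0]]'
python3 - <<'E'
from h import *
c=optics.camera("wrist"); a=c["pixels"][240:300,180:280]; b=optics.camera("scene")
z=cv2.resize(a,(800,480),interpolation=cv2.INTER_CUBIC)
cv2.imwrite("pics/w6.png",z[:,:,::-1])
E
```

```text
time: 12.85
ee_pos: [0.6012, 0.1496, 0.0455]
eef_rot: [0.122, 0.993, -0.002, -0.001]
ft_force: [-5.3, -8.9, 7.4]
width: 0.0116
grip_force: 35.0
```

View pics/w6.png

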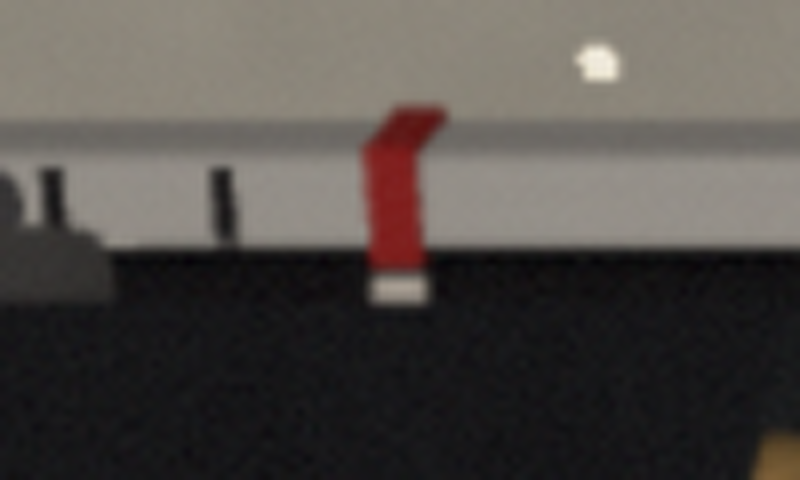

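The white pointer at (400,289) is now directly in line with the red line at (398,265), and the grip is steady. I'm handing the job in.

```bash
python3 -c "
from bench import r
print(r.close_job())"
```

```text
the job is handed in; nothing more can be done
None
```

The part-used roll is flat on the bare worktop near (0.47, 0.24), clear of the holder, and the gripper is holding the brake with its white pointer on the red line; I handed the job in at about 13 s, and the hand-in returned no verdict.

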